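# Square the cover in the vacuum nest and switch the vacuum on

### The arm

A 6-joint arm with a two-finger parallel gripper is mounted at the origin on the work surface. World frame = base frame: x ahead of the robot, y to its left, z up, the work surface at z = 0. Lengths are in m, angles in rad, forces in N, time in s.
With the tool pointing down it reaches from about 0.25 to 0.775 m from the base axis. Payload 4 kg.
Tool frame: the origin (TCP) lies midway between the tips of the shut fingers; the grasp point (between the pads) lies 19 mm behind it; z points along the fingers, y is the line along which they close (so a half turn about z gives the same grasp; the last joint's range is limited). The gripper opens to 94 mm and grips with 3 to 60 N. Pads are 16 mm wide; open, the fingers measure 119 mm over their backs; the gripper's body (75 mm by 177 mm) begins 78 mm behind the grasp point.
Start: joints at [-1.224, 0.087, 1.371, -0, 1.684, -0.103], TCP at [0.239, -0.495, 0.206] pointing down, gripper open.
Joint ranges: [-3.1, 3.1], [-0.76, 2.03], [0.27, 2.55], [-1.08, 4.22], [0.17, 2.65], [-2.57, 2.57]. Speed limits (rad/s): [2.79, 2.79, 3.14, 3.14, 3.14, 3.14].

### API

Orientations are given as [roll, pitch, yaw] about the fixed x, y, z axes, in that order (R = Rz(yaw) Ry(pitch) Rx(roll)).
In Python, from bench import get_obs, snapshot, close_job gives the robot as it stands. The module is installed in compiled form; this text tells all that it offers.
- The arm moves only by the tool drive_tool, never from a script. Its argument "commands" is a list of rows, each a list of 6 numbers: the shift along the tool's x, y, z in units of 0.04 m (1.0 is 0.04 m), then the turn, a rotation vector about the tool's x, y, z in units of 0.1 rad (1.0 is 0.1 rad). In form: [[dx, dy, dz, wx, wy, wz], ...]. A call has 1 to 20 rows; each row shifts and turns the commanded pose from where the row before left it, along the tool's axes as they then stand; what a row does not reach is not made up. A row lasts 1/8 s, in which the tool goes at most 62.5 mm and 10.7 degrees, less where a joint would pass 70% of its speed; a pose out of reach is approached as far as the arm can. A call with a number of a shift or a turn outside -1 to 1 is refused whole. A call with a gripper value outside its range is refused whole. "gripper" is the closure, from 0 (fully open) to 1 (shut), set as the call begins (left out, the last holds). The fingers move at their own pace and stop on an object; the grip force is fixed at half the most. Time passes only in rows, so rows that do not move let the fingers close. It gives the time, the measured TCP pose, the force, the opening and the grip force at its end, in the units of the state.
- get_obs(): the state, without advancing time (a new reading comes with each control period).
- snapshot(name): name is "scene" or "top" or "wrist"; returns a dict with "image" (384x512x3 uint8, blue, green, red), "range_z" (384x512 float32, m along the optical axis (not along the pixel's ray), 0 where there is no reading), "fx", "fy", "cx", "cy" (pixels), "rvec" (rotation vector, rad) and "tvec" (3), from world to camera coordinates, as OpenCV has them. Camera axes: x right, y down, z forward; pixel columns grow to the right and rows downward; lengths in m; the calibration is good to about 2 mm. A picture is of the moment at which its call begins.
- close_job(): hands the job in; it is judged then, once.
The state is a dict: "time": time; "joint_positions": joint angles; "qvel": joint speeds; "joint_torque": joint torques, N m; "tool_pos": TCP position; "ee_rot": TCP orientation; "wrist_force": force on the tool from outside, world axes, zero at the start; "wrist_torque": the same for the moment, N m; "width": finger opening in m; "finger_force": force on a finger pad.
Only numpy, scipy, OpenCV 4.12 (cv2) and the standard library are available. Lean on these libraries where they do the work, as an engineer would, in place of code of your own. Each camera call takes 0.05 s, during which the arm holds its last target. There are 200 camera calls.

### The job

Turn the flat-edged aluminium cover in its round nest with a fingertip, without lifting it out, until its flat lies fully against the sprung alignment bar at the far end of the nest. Then press the front key of the valve block beside the nest - of the three keys, the one at the end away from the bar - until it stays down and the rear key pops up. Leave everything else on the bench where it is.

Things in the scene. Friction and masses are not known exactly. Their poses are not given: they have to be found in the camera images.
- cover: The loose cover: smooth aluminium disc 140 mm across, 12 mm thick, about 0.55 kg, one flat on its edge (84 mm long, 56 mm from the centre), two bosses on top. Origin: centre of the round, underside; x points square to the flat, y along the flat, z up. Lies in the round recess with 2 mm play, the flat turned at least 42 degrees from the bar, either way, up to right round.
- flat_left (a point): The end of the cover's flat on the cover's +y side, at mid thickness (56, 42, 6 mm in the cover's frame).
- flat_right (a point): The other end of the flat, on the cover's -y side (56, -42, 6 mm in the cover's frame).
- boss_left (a point): Centre of the top of one boss of the cover: a round post, 18 mm in diameter, standing 22 mm above the cover's top face (its top is 34 mm above the plate), at 0, +46 mm in the cover's frame. A fingertip can push on its side to turn the cover.
- boss_right (a point): Centre of the top of the other boss, the same, at 0, -46 mm in the cover's frame.
- nest: The nest, fixed to the bench, turned up to 22 degrees: dark steel plate 15 mm thick, 230 x 325 mm. Origin on the bench; x points from the robot's side to the bar, y along the bar, z up; plate x -120 to 110, y -158 to 168 mm. Recess centre at x -30, y 60 mm: a C-shaped steel wall, inner radius 72, 12 thick, 10 mm high, open at the bar. Valve block: grey box 140 (x) by 66, 40 mm high on the plate, centre x -5, y -105 mm.
- align_bar (a joint): How far the sprung alignment bar is pushed back: 0 is its forward stop (no cover). About 0.018 m when it rides on the cover's round edge, 0.004 m when it lies on the flat. Its springs press it against the cover with 4 to 5.5 N; the cover takes about 1 to 4 N at a boss to turn. Once the cover is turned to within about 5 degrees, the bar squares it up by itself.
- bar (a point): Middle of the bar's front face, level with the plate's top (15 mm above the bench); moves with the bar. Axes as nest: x points away from the cover, the face is the plane x = 0. The bar is a steel bar 100 mm long (y), 20 mm thick, 10 mm high, at the far end of the recess (seen from the robot), in front of a fixed block with two springs. With the flat on it the cover's centre is at x = -56 mm.
- key_front (a joint): Travel of the front key, nearest the robot's side of the nest (farthest from the bar's end): 0 is up, about 0.008 m is latched down, 0.013 m is its lower stop. It resists with 5 to 7 N in its first 4 mm, less further down, and must be pushed past 0.0095 m for the latch to catch. It starts up.
- key_middle (a joint): Travel of the middle key, same values. It starts up.
- key_rear (a joint): Travel of the rear key (the vent), nearest the bar, same values. It starts latched down and springs up by itself when another key is pressed down, as the keys are interlocked.
- key_front_top (a point): Centre of the top face of the front key, a black key 36 mm (along the nest's x) by 52 mm; it moves with the key. When up, it stands 14 mm above the valve block, 69 mm above the bench. The keys stand in a row along the nest's x, 44 mm apart.
- key_middle_top (a point): Centre of the top face of the middle key, the same size.
- key_rear_top (a point): Centre of the top face of the rear key, the same size. 40 mm beyond it along x, up to 84 mm above the bench, stands a small round gauge.
- driver: Bystander: screwdriver, 200 mm, lying in front of the nest. Its height is below 40 mm.
- mallet: Bystander: mallet, 240 mm, lying to the left of the nest.
- caliper: Bystander: flat caliper, 190 mm, lying just left of the nest.
- screw_bin: Bystander: small black open bin of screws, 110 x 90 x 50 mm, to the right of the nest.
- washer_bin: Bystander: small black open bin of brass discs, 110 x 90 x 50 mm, to the right of the nest.
- tape_roll: Bystander: roll of tape, 100 mm across, 25 mm high, lying beyond the bar.
- cleaner: Bystander: white bottle, 130 mm tall, 56 mm across, standing beyond the valve block, to the right.

How it is judged:
By the outcome, as a careful person would: the job done as asked, in the order asked, and still so for the second after the job is handed in, with the robot touching nothing.
It also fails if it takes over 45 s, if anything falls off the work surface, if the arm or the gripper's body presses on something with over 40 N, if the wrist force passes 120 N, or if a joint passes its speed limit or range.

## Working session

There is one attempt and no reset: what is moved stays moved. The work goes in short steps, Python scripts to look and compute and a tool call to move; the robot and the scene stay as the last step left them, time stands still between calls to the robot, and variables do not carry over. Pictures are saved under pics/ and viewed, at most 10 in all, crops included, and the job is handed in when it is done.

Besides the shell and the picture viewer there is one more tool, called after "Emit:" as name([rows], argument=value, ...), one row to a line, values as JSON. drive_tool: Moves the arm, as the interface text tells. Its arguments: {"type":"object","properties":{"commands":{"type":"array"},"gripper":{"type":"number"}},"required":["commands"]}

```bash
mkdir -p pics; cat > h.py <<'E'
import numpy as np, cv2
from bench import get_obs, snapshot
def cam(n):
    s=snapshot(n); R=cv2.Rodrigues(np.array(s['rvec'],float))[0]; t=np.array(s['tvec'],float).ravel()
    z=s['range_z']; v,u=np.mgrid[:384,:512]
    P=np.stack([(u-s['cx'])/s['fx']*z,(v-s['cy'])/s['fy']*z,z],-1)
    W=(P-t)@R; W[z==0]=np.nan
    return s,W
E
python3 - <<'E'
from h import *
for n in ('top','scene'):
    s,W=cam(n); cv2.imwrite(f'pics/{n}0.png',s['image']); np.save(f'{n}0.npy',W)
    R=cv2.Rodrigues(np.array(s['rvec'],float))[0]; print(n,s['fx'],-R.T@np.ravel(s['tvec']))
print(get_obs())
E
```

```text
top 411.6677705603284 [0.42453267 0.05237648 1.01268956]
scene 435.4105733570992 [ 1.10885897 -0.2958192   1.04444377]
{'time': 0.1, 'joint_positions': array([-1.22411223e+00,  8.78602582e-02,  1.37205674e+00, -4.22273890e-05,
        1.68359211e+00, -1.03095269e-01]), 'qvel': array([ 8.24217178e-04, -3.37392856e-03, -3.09148289e-03,  1.50062103e-03,
       -5.85218093e-05,  9.22759944e-05]), 'joint_torque': array([ 2.45481890e-03, -3.41252017e+01, -3.03302085e+01,  7.20873917e-02,
        3.03960289e-02, -8.74652005e-05]), 'tool_pos': array([ 0.23894306, -0.49485323,  0.20445613]), 'ee_rot': array([-3.13968205e+00, -1.55482982e-04,  4.49774503e-01]), 'wrist_force': array([-0.02896762,  0.61991413, -0.11532628]), 'wrist_torque': array([ 0.02660538, -0.00729672, -0.05568799]), 'finger_force': 0.0, 'width': 0.09402092908730063}
```

View pics/top0.png

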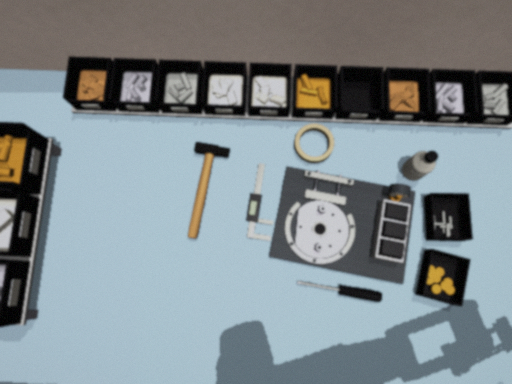

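The top view shows the plate with corners near (288,168), (413,187), (405,281) and (270,260). The cover is around (320,229) with bosses near (320,210) and (319,247), and the valve block is at (393,230). Next I'll zoom in and measure.

```bash
python3 - <<'E'
from h import *
im=cv2.imread('pics/top0.png'); cv2.imwrite('pics/top0c.png',cv2.resize(im[155:300,260:425],None,fx=4,fy=4,interpolation=cv2.INTER_CUBIC))
W=np.load('top0.npy'); Z=W[...,2]
for u,v in [(288,168),(413,187),(405,281),(270,260),(320,210),(319,247),(320,229),(300,200),(393,210),(393,230),(390,250)]: print(u,v,W[v,u].round(4))
sub=np.zeros(Z.shape,bool); sub[160:290,262:418]=1
# plate
m=(sub&(Z>0.009)&(Z<0.1)).astype(np.uint8)
m=cv2.morphologyEx(m,cv2.MORPH_OPEN,np.ones((5,5)))
n,l,st,c=cv2.connectedComponentsWithStats(m); k=1+st[1:,4].argmax()
p=W[l==k][:,:2].astype(np.float32); r=cv2.minAreaRect(p*1000); print(r)
for lo,hi in [(0.04,0.054),(0.03,0.04),(0.054,0.08)]:
    mm=(sub&(Z>lo)&(Z<hi)).astype(np.uint8); n,l,st,c=cv2.connectedComponentsWithStats(mm)
    for i in range(1,n):
        if st[i,4]>8: print(lo,st[i],W[l==i].mean(0).round(4))
E
```

```text
288 168 [0.6955 0.0018 0.0181]
413 187 [ 0.6638 -0.3149 -0.0016]
405 281 [ 0.4311 -0.2873  0.0005]
270 260 [0.4676 0.0382 0.0009]
320 210 [ 0.5877 -0.0755  0.0464]
319 247 [ 0.5    -0.0738  0.0499]
320 229 [ 0.5447 -0.0785  0.0282]
300 200 [ 0.6162 -0.0302  0.0143]
393 210 [ 0.5921 -0.2439  0.0608]
393 230 [ 0.5438 -0.2393  0.0721]
390 250 [ 0.4983 -0.2325  0.0687]
((562.723876953125, -137.69166564941406), (325.8988037109375, 230.40614318847656), 80.78219604492188)
0.04 [407 161  11  17  46] [ 0.6926 -0.2924  0.0461]
0.04 [391 196   8   8  20] [ 0.6209 -0.2511  0.0486]
0.04 [374 200  28  63 197] [ 0.5279 -0.2192  0.0498]
0.04 [319 205   8   8  49] [ 0.5903 -0.0812  0.048 ]
0.04 [408 204   3   9  13] [ 0.5985 -0.2842  0.0531]
0.04 [316 244   8   8  50] [ 0.4989 -0.0749  0.0488]
0.03 [405 160  13  19  35] [ 0.694  -0.2928  0.0351]
0.03 [305 171  13   7  45] [ 0.6787 -0.0536  0.0321]
0.03 [317 173   7   7  27] [ 0.6741 -0.0774  0.0316]
0.03 [325 175  29  10 119] [ 0.6672 -0.1238  0.032 ]
0.03 [391 196   7   6  19] [ 0.6234 -0.2529  0.036 ]
0.03 [373 205   9  49  57] [ 0.5492 -0.2132  0.0348]
0.054 [409 160   9  16  84] [ 0.6944 -0.2906  0.0669]
0.054 [389 184  22  15 173] [ 0.6346 -0.254   0.0709]
0.054 [ 376  200   35   63 1478] [ 0.5433 -0.243   0.0634]
```

View pics/top0c.png

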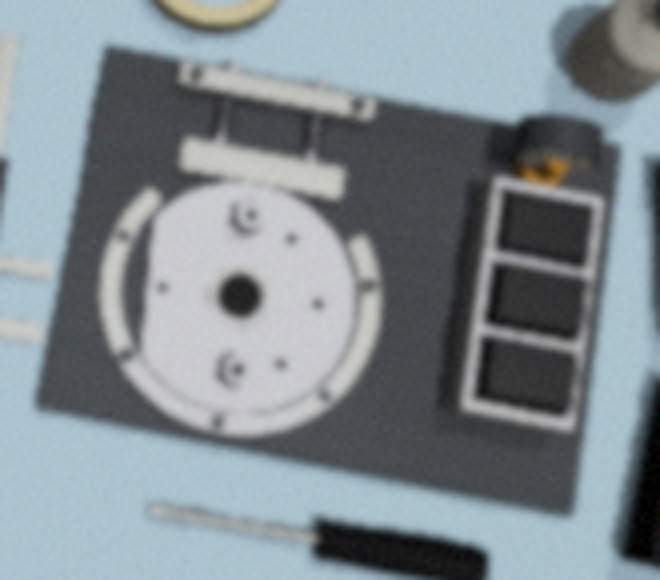

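The cover's flat faces world +y, at about 86°, and the nest yaw is about -9.2°. So the cover needs about 95° clockwise, pushed at the far boss (0.590, -0.081). I'll go above the +y side of that boss with the fingers shut.

Emit:
drive_tool([
  [0.98,-0.47,0,0,0,0],
  [0.98,-0.47,0,0,0,0],
  [0.98,-0.47,0,0,0,0],
  [0.98,-0.47,0,0,0,0],
  [0.98,-0.47,0,0,0,0],
  [0.98,-0.47,0,0,0,0],
  [0.98,-0.47,0,0,0,0],
  [0.98,-0.47,0,0,0,0],
  [0.98,-0.47,0,0,0,0],
  [0.98,-0.47,0,0,0,0],
  [0.98,-0.47,0,0,0,0],
  [0.98,-0.47,0,0,0,0],
  [0.98,-0.47,0,0,0,0],
  [0,0,0,0,0,0],
  [0,0,0,0,0,0],
], gripper=1)

```text
time: 1.98
tool_pos: [0.5913, -0.054, 0.2049]
ee_rot: [-3.141, 0.002, 0.45]
wrist_force: [-0.0, -0.1, 0.1]
width: 0.0004
finger_force: 0.0
```

Emit:
drive_tool([
  [0,0,0.2,0,0,-1],
  [0,0,0.2,0,0,-1],
  [0,0,0.2,0,0,-1],
  [0,0,0.2,0,0,-1],
  [0,0,0.2,0,0,-1],
  [0,0,0.2,0,0,-1],
  [0,0,0.2,0,0,-1],
  [0,0,0.2,0,0,-1],
  [0,0,0.2,0,0,-1],
  [0,0,0.2,0,0,-1],
  [0,0,0.2,0,0,-0.5],
  [0,0,0,0,0,0],
  [0,0,0,0,0,0],
])

```text
time: 3.6
tool_pos: [0.5916, -0.0545, 0.118]
ee_rot: [3.141, 0.0, 1.498]
wrist_force: [-1.4, 0.4, 0.3]
width: 0.0007
finger_force: 0.0
```

Emit:
drive_tool([
  [0,0,0.5,0,0,0],
  [0,0,0.5,0,0,0],
  [0,0,0.5,0,0,0],
  [0,0,0.3,0,0,0],
  [0,0,0.3,0,0,0],
  [0,0,0,0,0,0],
  [0,0,0,0,0,0],
])

```text
time: 4.47
tool_pos: [0.5923, -0.0538, 0.0342]
ee_rot: [3.14, 0.0, 1.5]
wrist_force: [0.7, 0.7, -0.3]
width: 0.0003
finger_force: 0.0
```

Emit:
drive_tool([
  [-0.12,0,0,0,0,0],
  [-0.12,0,0,0,0,0],
  [0,0,0,0,0,0],
  [0,0,0,0,0,0],
])

```text
time: 4.97
tool_pos: [0.591, -0.0635, 0.0335]
ee_rot: [-3.141, 0.0, 1.5]
wrist_force: [-0.1, 0.3, 0.0]
width: 0.0007
finger_force: 0.0
```

Emit:
drive_tool([
  [-0.057,0.0207,0,0,0,0.5],
  [-0.057,0.0207,0,0,0,0.5],
  [-0.057,0.0207,0,0,0,0.5],
  [-0.057,0.0207,0,0,0,0.5],
  [-0.057,0.0207,0,0,0,0.5],
  [-0.057,0.0207,0,0,0,0.5],
  [-0.057,0.0207,0,0,0,0.5],
  [-0.057,0.0207,0,0,0,0.5],
  [-0.057,0.0207,0,0,0,0.5],
  [-0.057,0.0207,0,0,0,0.5],
  [-0.057,0.0207,0,0,0,0.5],
  [-0.057,0.0207,0,0,0,0.5],
  [-0.057,0.0207,0,0,0,0.5],
  [-0.057,0.0207,0,0,0,0.5],
  [-0.057,0.0207,0,0,0,0.5],
  [-0.057,0.0207,0,0,0,0.5],
])

```text
time: 6.98
tool_pos: [0.5881, -0.1, 0.0335]
ee_rot: [-3.141, -0.002, 0.699]
wrist_force: [2.1, 2.8, -0.8]
width: 0.0006
finger_force: 1.1
```

```bash
python3 - <<'E'
from h import *
o=get_obs();print(o['tool_pos'],o['ee_rot'],o['wrist_force'])
s,W=cam('top'); im=s['image']; cv2.imwrite('pics/top1c.png',cv2.resize(im[155:300,260:425],None,fx=4,fy=4,interpolation=cv2.INTER_CUBIC))
s,W=cam('scene'); cv2.imwrite('pics/s1.png',s['image'])
E
```

```text
[ 0.58806021 -0.09997637  0.03347595] [-3.14147814e+00 -1.98927111e-03  6.98547791e-01] [ 2.07687831  2.79792791 -0.79219131]
```

View pics/s1.png

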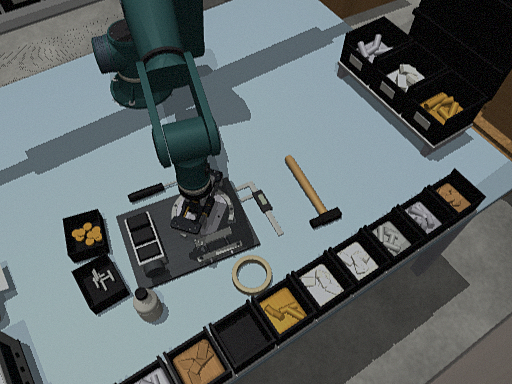

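The arm is turning the cover with about 3.5 N, and the scene view shows nothing else disturbed. By geometry the boss is at about -47°, so 52° remain.

Emit:
drive_tool([
  [-0.057,0.0207,0,0,0,0.5],
  [-0.057,0.0207,0,0,0,0.5],
  [-0.057,0.0207,0,0,0,0.5],
  [-0.057,0.0207,0,0,0,0.5],
  [-0.057,0.0207,0,0,0,0.5],
  [-0.057,0.0207,0,0,0,0.5],
  [-0.057,0.0207,0,0,0,0.5],
  [-0.057,0.0207,0,0,0,0.5],
  [-0.057,0.0207,0,0,0,0.5],
  [-0.057,0.0207,0,0,0,0.5],
  [-0.057,0.0207,0,0,0,0.5],
  [-0.057,0.0207,0,0,0,0.5],
  [-0.057,0.0207,0,0,0,0.5],
  [-0.057,0.0207,0,0,0,0.5],
  [-0.057,0.0207,0,0,0,0.5],
  [-0.057,0.0207,0,0,0,0.5],
  [-0.057,0.0207,0,0,0,0.5],
])

```text
time: 9.2
tool_pos: [0.5568, -0.1255, 0.0338]
ee_rot: [3.141, -0.004, -0.151]
wrist_force: [5.7, -0.4, -1.8]
width: 0.0002
finger_force: 2.6
```

Emit:
drive_tool([
  [-0.057,0.0207,0,0,0,0.5],
  [0,0,0,0,0,0],
  [0,0,0,0,0,0],
])

```text
time: 9.57
tool_pos: [0.5557, -0.1264, 0.0344]
ee_rot: [3.141, -0.006, -0.199]
wrist_force: [5.3, -0.8, -1.8]
width: 0.0004
finger_force: 2.7
```

Emit:
drive_tool([
  [0.12,0,0,0,0,0],
  [0.12,0,0,0,0,0],
  [0,0,-0.6,0,0,0],
  [0,0,-0.8,0,0,0],
  [0,0,-0.8,0,0,0],
  [-0.25,0.76,0,0,0,0],
  [-0.25,0.76,0,0,0,0],
  [-0.25,0.76,0,0,0,0],
  [-0.25,0.76,0,0,0,0.2],
  [0,0,0,0,0,0],
  [0,0,0,0,0,0],
])

```text
time: 10.95
tool_pos: [0.4993, -0.2381, 0.1213]
ee_rot: [-3.141, 0.0, -0.22]
wrist_force: [-0.6, -0.1, 0.0]
width: 0.0005
finger_force: 0.0
```

```bash
python3 - <<'E'
from h import *
o=get_obs();print(o['tool_pos'],o['ee_rot'],o['wrist_force'])
s,W=cam('top'); np.save('top2.npy',W); im=s['image']; cv2.imwrite('pics/top2c.png',cv2.resize(im[155:300,260:425],None,fx=4,fy=4,interpolation=cv2.INTER_CUBIC))
E
```

```text
[ 0.49928141 -0.23811748  0.12128145] [-3.14091472e+00  4.99908000e-04 -2.19930915e-01] [-0.62351586 -0.08108806  0.02367915]
```

View pics/top2c.png

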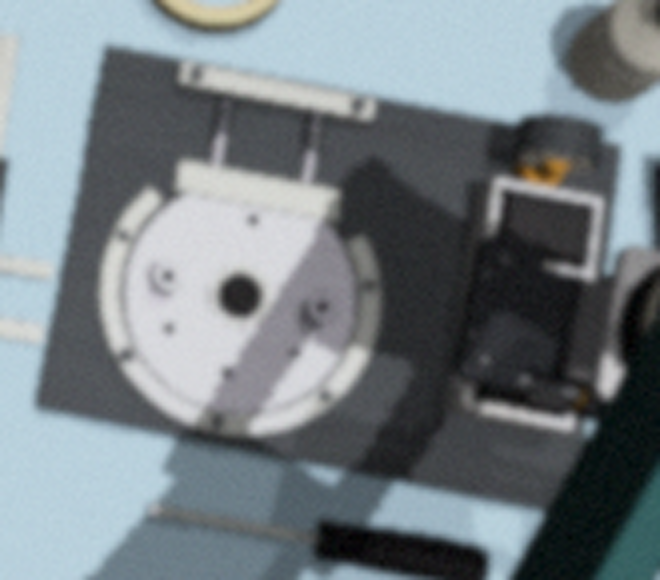

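The flat now appears to lie on the bar; the bosses are near crop (162,277) and (318,308), and the bar has moved forward. I'll check the angle and bar travel numerically.

```bash
python3 - <<'E'
from h import *
W0=np.load('top0.npy');W=np.load('top2.npy')
def bosses(W):
    Z=W[...,2];m=np.zeros(Z.shape,np.uint8);m[195:260,285:355]=1;m&=((Z>.04)&(Z<.06)).astype(np.uint8)
    n,l,st,c=cv2.connectedComponentsWithStats(m);return [W[l==i].mean(0) for i in range(1,n) if st[i,4]>20]
for w in (W0,W):
    b=bosses(w);d=b[0]-b[1];print(np.round(b,4),(b[0]+b[1])[:2]/2,np.degrees(np.arctan2(d[1],d[0])))
a=np.radians(-9.2);R=np.array([[np.cos(a),-np.sin(a)],[np.sin(a),np.cos(a)]])
import glob
def edges(path,w):
    # bar via brightness in nest frame (image crops)
    c=cv2.cvtColor(cv2.imread(path),cv2.COLOR_BGR2GRAY);g=cv2.resize(c,(165,145),interpolation=cv2.INTER_AREA)
    w=w[155:300,260:425];n=(w[...,:2]-np.array([.5668,-.1434]))@R
    for y in (30,45,60,75,90):
        q=(abs(n[...,1]*1000-y)<4)&(n[...,0]>.02)&(n[...,0]<.085)
        x=n[...,0][q]*1000;v=g[q]
        print(y,[int(v[(x>=k)&(x<k+4)].mean()) if ((x>=k)&(x<k+4)).any() else -1 for k in range(20,84,4)])
edges('pics/top0c.png',W0);print();edges('pics/top2c.png',W)
E
```

```text
[[ 0.5903 -0.0812  0.048 ]
 [ 0.4989 -0.0749  0.0488]] [ 0.54459477 -0.07804462] -3.9677514966296914
[[ 0.5516 -0.0329  0.0482]
 [ 0.5372 -0.1234  0.0484]] [ 0.54441389 -0.07813803] 81.00070076536946
30 [201, 189, 167, 128, 116, 188, 199, 197, 193, 170, 138, 94, 74, 74, 72, 70]
45 [202, 202, 201, 182, 160, 187, 198, 199, 191, 171, 124, 77, 69, 71, 70, 68]
60 [196, 199, 200, 198, 186, 191, 198, 199, 189, 157, 133, 81, 72, 72, 70, 69]
75 [171, 190, 202, 194, 172, 186, 199, 199, 193, 167, 125, 79, 73, 71, 71, 71]
90 [203, 201, 186, 152, 118, 184, 197, 199, 194, 168, 133, 98, 79, 70, 62, 65]

30 [209, 204, 212, 214, 213, 200, 168, 142, 129, 134, 133, 96, 83, 83, 81, 77]
45 [208, 206, 211, 214, 210, 191, 143, 100, 81, 79, 78, 79, 77, 75, 76, 76]
60 [200, 206, 212, 214, 211, 189, 146, 102, 83, 81, 81, 78, 80, 79, 79, 77]
75 [210, 206, 211, 213, 211, 192, 149, 102, 83, 80, 79, 79, 79, 78, 76, 76]
90 [207, 204, 210, 213, 211, 200, 164, 142, 143, 146, 138, 103, 87, 76, 69, 72]
```

The boss line is at 81.0°, so the cover is at -9.0° against the nest's -9.2°. The bar came forward about 14 mm, so the flat is seated. Next is the front key, with its top expected at 69 mm.

Emit:
drive_tool([
  [0.05,0,0.4,0,0,0],
  [0,0,0.4,0,0,0],
  [0,0,0.3,0,0,0],
  [0,0,0.1,0,0,0],
  [0,0,0.1,0,0,0],
  [0,0,0.1,0,0,0],
  [0,0,0,0,0,0],
])

```text
time: 11.88
tool_pos: [0.5013, -0.2392, 0.0667]
ee_rot: [3.141, -0.001, -0.22]
wrist_force: [-1.6, 1.3, 3.2]
width: 0.0005
finger_force: 1.8
```

Emit:
drive_tool([
  [0,0,0.06,0,0,0],
  [0,0,0.06,0,0,0],
  [0,0,0.06,0,0,0],
  [0,0,0,0,0,0],
  [0,0,0,0,0,0],
])

```text
time: 12.5
tool_pos: [0.5014, -0.2392, 0.0585]
ee_rot: [3.141, -0.001, -0.22]
wrist_force: [0.8, -0.0, 1.5]
width: 0.0005
finger_force: 1.0
```

Emit:
drive_tool([
  [0,0,0.04,0,0,0],
  [0,0,0,0,0,0],
  [0,0,0,0,0,0],
])

```text
time: 12.88
tool_pos: [0.5014, -0.2392, 0.0569]
ee_rot: [3.141, -0.001, -0.22]
wrist_force: [1.4, -0.8, 2.6]
width: 0.0003
finger_force: 1.1
```

Emit:
drive_tool([
  [0,0,-0.3,0,0,0],
  [0,0,-0.6,0,0,0],
  [0,0,-0.8,0,0,0],
  [0,0,-0.8,0,0,0],
  [-0.9,0,-0.8,0,0,0],
  [-0.9,0.4,0,0,0,0],
  [-0.9,0.8,0,0,0,0],
  [-0.9,0.8,0,0,0,0],
  [-0.9,0.8,0,0,0,0],
  [0,0,0,0,0,0],
  [0,0,0,0,0,0],
])

```text
time: 14.25
tool_pos: [0.3012, -0.3087, 0.1889]
ee_rot: [-3.141, -0.0, -0.221]
wrist_force: [-0.4, 0.3, 0.3]
width: 0.0005
finger_force: 0.0
```

```bash
python3 - <<'E'
from h import *
W0=np.load('top0.npy'); s,W=cam('top'); s,w=cam('top'); W=np.nanmean([W,w],0)
O=np.array([.5668,-.1434]);a=np.radians(-9.2);R=np.array([[np.cos(a),-np.sin(a)],[np.sin(a),np.cos(a)]])
for A in (W0,W):
    n=(A[...,:2]-O)@R*1000
    print([(round(float(np.median(A[...,2][q])*1000),1),int(q.sum())) for x in (-49,-5,39) for q in [(abs(n[...,0]-x)<10)&(abs(n[...,1]+105)<16)]])
im=s['image']; cv2.imwrite('pics/top3c.png',cv2.resize(im[130:330,180:480],(800,533),interpolation=cv2.INTER_CUBIC))
E
```

```text
[(69.0, 128), (69.1, 119), (61.3, 116)]
[(61.3, 124), (69.3, 120), (69.2, 118)]<stdin>:2: RuntimeWarning: Mean of empty slice
```

View pics/top3c.png

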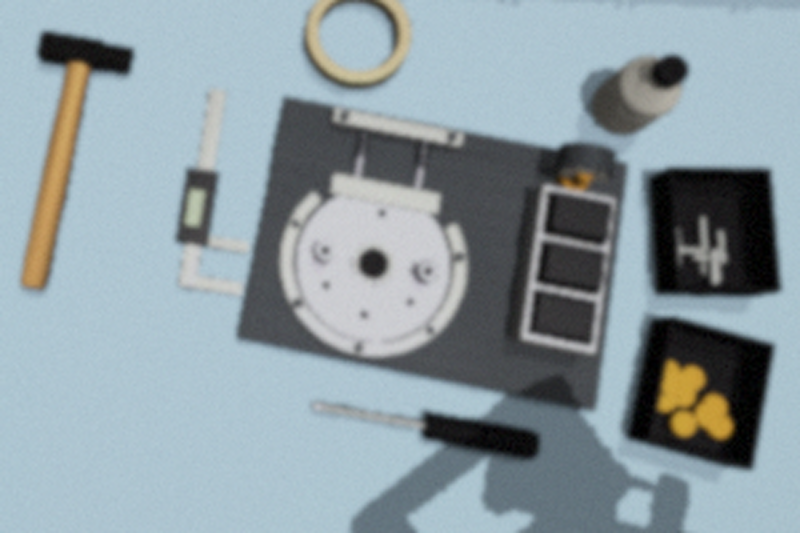

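The front key is latched at 61.3 mm and the rear key is up at 69.2 mm. The picture shows the flat on the bar at (385,195), the bystanders unmoved and the arm clear, so I'm handing it in.

```bash
python3 -c "from bench import close_job; print(close_job())"
```

```text
the job is handed in; nothing more can be done
None
```

The job is handed in: the cover's flat lies against the alignment bar, the front key is latched down, the rear key has popped up, and nothing else on the bench appears to have moved.

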